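# Set up a projection line on the optical rail

## Robot

A 7-joint arm with a two-finger parallel gripper is mounted at the origin on a cart in front of the work surface, level with it; the furniture and walls round the work are solid. World frame = base frame: x ahead of the robot, y to its left, z up, the work surface at z = 0. Lengths are in mm, angles in rad, forces in N, time in s.
With the tool pointing down it reaches from about 425 to 1025 mm from the base axis. Payload 9.4 kg.
Tool frame: the origin (TCP) lies midway between the tips of the shut fingers; the grasp point (between the pads) lies 19 mm behind it; z points along the fingers, y is the line along which they close (so a half turn about z gives the same grasp; the last joint's range is limited). The gripper opens to 85 mm and grips with 20 to 120 N. Pads are 22 mm wide; open, the fingers measure 114 mm over their backs; the gripper's body (76 mm by 85 mm) begins 54 mm behind the grasp point. The pads swing forward as they close: fully open they stand 13 mm farther back than shut.
Start: joints at [-1.196, 0.599, -0.003, 1.599, 0.002, 0.943, -0.08], TCP at [316.528, 652.253, 231.275] pointing down, gripper open.
Joint ranges: [-2.57, 2.57], [-0.35, 1.97], [-1.29, 1.29], [0.11, 2.56], [-1.05, 4.19], [0.11, 1.86], [-2.63, 2.63]. Speed limits (rad/s): [2.22, 2.22, 3.01, 3.01, 3.14, 3.14, 3.14].

## Interface

Orientations are given as [roll, pitch, yaw] about the fixed x, y, z axes, in that order (R = Rz(yaw) Ry(pitch) Rx(roll)).
In Python, from plant import robot gives the robot as it stands.
- The arm moves only by the shell command python3 -m inch 'ROWS' [FORCE]. ROWS is JSON, a list of rows, each an object of numbers: "dx", "dy", "dz": the shift along the tool's x, y, z in mm; "ax", "ay", "az": the turn, a rotation vector about the tool's x, y, z in rad; "claw": the opening, from 0 (shut) to 1 (fully open). A call has 1 to 20 rows; each row shifts and turns the commanded pose from where the row before left it, along the tool's axes as they then stand; what a row does not reach is not made up. A row lasts 1/10 s, in which the tool goes at most 50 mm and 8.59 degrees, less where a joint would pass 70% of its speed; a pose out of reach is approached as far as the arm can. A call is refused whole if a number of a shift passes 50 or a number of a turn 0.15, either way. A call with a gripper value outside its range is refused whole. The fingers move at their own pace and stop on an object; FORCE is the grip in N (left out, the last holds). Time passes only in rows, so rows that do not move let the fingers close. It gives the time, the measured TCP pose, the force, the opening and the grip force at its end, in the units of the state.
- robot.observe(): the state, without advancing time (a new reading comes with each control period).
- robot.get_image(name): name is "scene" or "top"; returns the picture (384x512x3 uint8, red, green, blue); there is no depth.
- robot.camera_info(name): a dict with "camera_matrix" (3x3 intrinsics, pixels), "cam_to_world" (4x4, takes a point from camera to world coordinates). Camera axes: x right, y down, z forward; pixel columns grow to the right and rows downward; lengths in mm; the calibration is good to about 2 mm. A picture is of the moment at which its call begins. camera_info takes no time and is no camera call.
- robot.close_job(): hands the job in; it is judged then, once.
The state is a dict: "t": time; "qpos": joint angles; "joint_velocities": joint speeds; "tau": joint torques, N m; "eef_pos": TCP position; "ee_rot": TCP orientation; "wrist_force": force on the tool from outside, world axes, zero at the start; "torque": the same for the moment, N m; "gripper_width": opening from 0.0 (shut) to 1.0 (fully open); "grip_force": force on a finger pad.
Only numpy, scipy, OpenCV 4.12 (cv2) and the standard library are available. Lean on these libraries where they do the work, as an engineer would, in place of code of your own. Each camera call takes 0.05 s, during which the arm holds its last target. There are 200 camera calls.

## Task

Build the projection line on the optical rail, starting from the lamp that is already clamped there: first the condenser close in front of the lamp, next to it the slide holder (in both places leave at most 3 cm of gap), then the lens 10 cm beyond the slide, and the screen 10 cm beyond the lens, both measured centre to centre. Every rider must sit upright and fully down over the rail, set down and not dropped; leave the dropper bottle and the spare lens tube where they stand.

Things in the scene. Friction and masses are not known exactly. Their poses are not given: they have to be found in the camera images.
- rail: bar of silver slotted aluminium profile, fixed on the bench, 500 mm long, 40 mm wide, flat top 40 mm high. Origin: centre of its underside; x runs along the bar away from the lamp's end, z up. Small black feet on its -y side, below 18 mm. The riders' feet straddle it: a seated rider's origin is on its centre line, 25 mm above the bench, its x along the bar either way round.
- lamp: black finned round lamp on a foot, fixed on the rail near its -x end (anywhere along about 5 cm). Axes parallel to the rail's; origin: centre of the foot's underside, 25 mm above the bench. The light leaves along +x from the round front face, 40 mm from the origin along x (the foot reaches only 25 mm). Top 96 mm above the origin.
- condenser: loose rider: fat black barrel, 50 mm across, 36 mm long, on a post and aluminium saddle foot. Foot (same on all riders): 40 mm long (x), 64 mm wide (y), channel along x below, 44 mm wide, 15 mm deep, flared at the lips; thumbscrew on -y side out to 44 mm. Origin: centre of the lips' underside; x optical axis, z up. Grip barrel across its 50 mm (along y), 68 mm above origin; top at 91 mm. 0.3 kg.
- slide: loose rider with the slide holder: square black upright plate, 55 x 55 mm, 12 mm thick (along x), with a round window holding a pale disc with a small dark arrow. Foot, origin and axes as on the condenser's rider. Grip it across its 55 mm (along y), 68 mm above the origin; top at 94 mm. About 0.3 kg.
- lens: loose rider with the projection lens: bare aluminium ring standing upright, 58 mm across, 18 mm thick (along x), clear glass in it, black inner rims. Foot, origin and axes as on the condenser's rider. Grip it across its 58 mm (along y), 68 mm above the origin; top at 95 mm. About 0.3 kg.
- screen: loose rider with the screen: plain white upright panel in an aluminium frame, 62 mm wide, 72 mm high, 8 mm thick (along x). Foot, origin and axes as on the condenser's rider. Grip it across its 62 mm (along y), 68 mm above the origin; top at 108 mm. About 0.3 kg.
- ipa_bottle: bystander: small white dropper bottle with a red cap, 40 mm across, 116 mm high, to the right; leave it standing. Origin: centre of its underside.
- lens_tube_2: bystander: spare black lens tube standing on end, 30 mm across, 40 mm high, to the left; leave it. Origin: centre of its underside.
Things that resemble listed ones, but are neither listed nor needed, are in the scene too. What is shaped like the screen but green or purple is not meant.

How it is judged (in metres and radians):
At the end, for the whole second after the job is handed in: Riders at rest on the rail: down within 3 mm, upright within 3.5 deg, along it within 7 deg. Gaps lamp face-condenser foot and condenser foot-slide foot at most 32 mm; slide to lens and lens to screen 90-110 mm, in this order. Bottle and lens tube within 20 mm of their places (z of condenser in the frame of rail between 0.022 and 0.028 m and y of condenser in the frame of rail between -0.005 and 0.005 m and angle between each of condenser, slide, lens, screen's own z axis and vertical below 0.06 rad and angle between the x axis of each of condenser, slide, lens, screen and the x axis of rail, either way round below 0.12 rad and linear speed of each of condenser, slide, lens, screen below 0.01 m/s and angular speed of each of condenser, slide, lens, screen below 0.1 rad/s and z of slide in the frame of rail between 0.022 and 0.028 m and y of slide in the frame of rail between -0.005 and 0.005 m and z of lens in the frame of rail between 0.022 and 0.028 m and y of lens in the frame of rail between -0.005 and 0.005 m and z of screen in the frame of rail between 0.022 and 0.028 m and y of screen in the frame of rail between -0.005 and 0.005 m and x of condenser in the frame of lamp between 0.055 and 0.092 m and x of slide in the frame of lamp above 0.095 m and horizontal distance between slide and condenser below 0.072 m and x of lens in the frame of lamp above 0.185 m and horizontal distance between lens and slide between 0.09 and 0.11 m and horizontal distance between screen and slide above 0.17 m and horizontal distance between screen and lens between 0.09 and 0.11 m and angle between each of ipa_bottle, lens_tube_2's own z axis and vertical below 0.1 rad and distance of each of ipa_bottle, lens_tube_2 from where it was at the start of the episode below 0.02 m); the robot touches nothing.
It fails at once if a rider is dropped (let go and falling faster than 0.5 m/s) ((linear speed of condenser above 0.5 m/s and contact force between the fingers and condenser below 0.05 N) or (linear speed of slide above 0.5 m/s and contact force between the fingers and slide below 0.05 N) or (linear speed of lens above 0.5 m/s and contact force between the fingers and lens below 0.05 N) or (linear speed of screen above 0.5 m/s and contact force between the fingers and screen below 0.05 N)).
It fails at once if the dropper bottle is knocked over or shoved more than 20 mm (distance of ipa_bottle from where it was at the start of the episode above 0.02 m or angle between ipa_bottle's own z axis and vertical above 0.3 rad).
It fails at once if the spare lens tube is knocked over or shoved more than 20 mm (distance of lens_tube_2 from where it was at the start of the episode above 0.02 m or angle between lens_tube_2's own z axis and vertical above 0.3 rad).
It also fails if it takes over 112 s, if anything falls off the work surface, if the arm or the gripper's body presses on something with over 40 N, if the wrist force passes 120 N, or if a joint passes its speed limit or range.

## Working session

There is one attempt and no reset: what is moved stays moved. The work goes in short steps, Python scripts to look and compute and a shell command to move; the robot and the scene stay as the last step left them, time stands still between calls to the robot, and variables do not carry over. Pictures are saved under pics/ and viewed, at most 14 in all, crops included, and the job is handed in when it is done.

```bash
ls; mkdir -p pics; python3 - <<'E'
from plant import robot
import cv2,numpy as np
np.set_printoptions(suppress=True,precision=4)
print(robot.observe())
for n in("scene","top"):
    im=robot.get_image(n);cv2.imwrite(f"pics/{n}0.png",im[:,:,::-1])
    cv2.imwrite(f"pics/{n}0v.png",cv2.resize(im[:,:,::-1],(800,600),interpolation=cv2.INTER_CUBIC))
    c=robot.camera_info(n);print(n,c["camera_matrix"],c["cam_to_world"])
E
```

```text
pics
{'t': 0.0, 'qpos': array([-1.1957,  0.6001, -0.0025,  1.6001,  0.0018,  0.9429, -0.0798]), 'joint_velocities': array([-0.0018,  0.0021, -0.0002,  0.0002,  0.0019, -0.0006, -0.0011]), 'tau': array([  0.0002, -77.6437,   1.5647, -25.8018,   0.0123,   0.0086,
         0.    ]), 'eef_pos': array([316.3383, 651.822 , 230.4158]), 'ee_rot': array([-3.14  ,  0.0002,  2.6899]), 'wrist_force': array([-0.5888,  0.625 , -0.5236]), 'torque': array([-0.0093,  0.0028, -0.0248]), 'grip_force': 0.0, 'gripper_width': 0.9959484194454709}
scene [[388.0915   0.     255.4679]
 [  0.     388.0915 193.875 ]
 [  0.       0.       1.    ]] [[   0.9024   -0.2868    0.3217  200.2555]
 [  -0.4306   -0.6315    0.6448 -731.3663]
 [   0.0182   -0.7204   -0.6933  807.3525]
 [   0.        0.        0.        1.    ]]
top [[364.6293   0.     254.3913]
 [  0.     364.6293 190.4533]
 [  0.       0.       1.    ]] [[   0.0854   -0.9712    0.2225  340.1021]
 [  -0.9963   -0.0843    0.0145  -37.4764]
 [   0.0047   -0.223    -0.9748 1092.9542]
 [   0.        0.        0.        1.    ]]
```

View pics/scene0v.png

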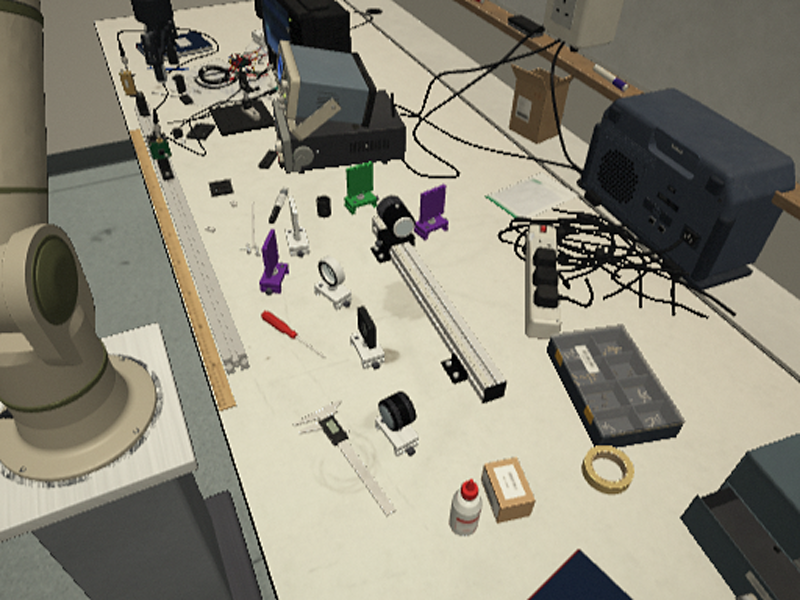

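View pics/top0v.png

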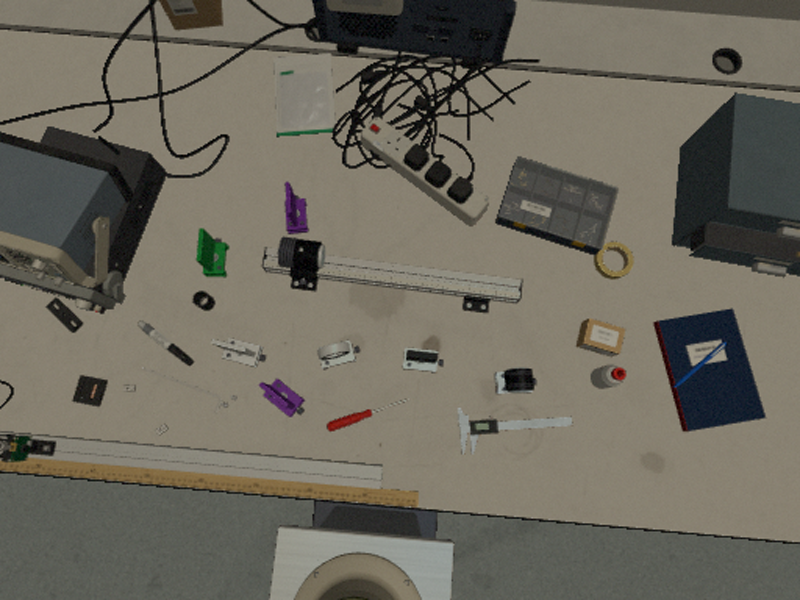

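The scene view shows the lamp at (395,215), screen (295,225), lens (332,275), slide (367,335) and condenser (398,420). The top view shows the rail from (265,258) to (520,290) and the riders at (238,350), (337,352), (422,358) and (515,380). I'll crop closer.

```bash
python3 - <<'E'
import cv2
a=cv2.imread("pics/top0.png")[145:265,130:350]
cv2.imwrite("pics/tc.png",cv2.resize(a,(792,432),interpolation=cv2.INTER_CUBIC)) # 3.6
a=cv2.imread("pics/scene0.png")[100:300,155:335]
cv2.imwrite("pics/sc.png",cv2.resize(a,(540,600),interpolation=cv2.INTER_CUBIC)) # 3
E
```

```text
(no output)
```

View pics/tc.png

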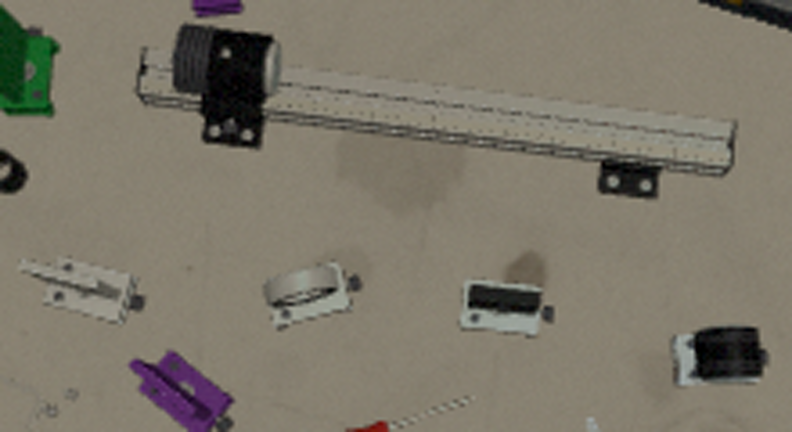

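View pics/sc.png

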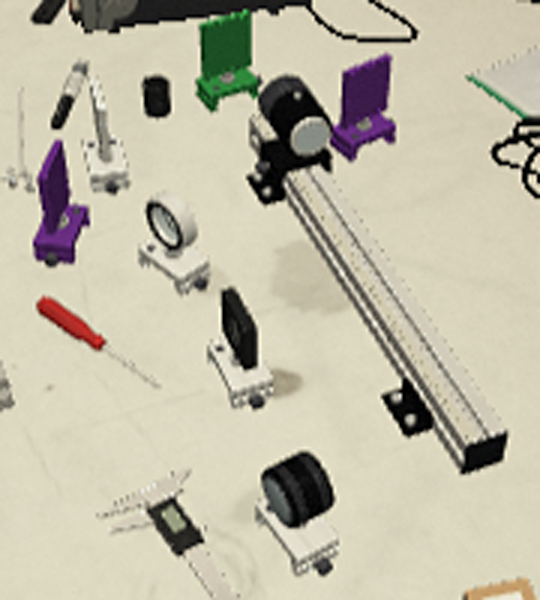

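The top crop (×3.6, offset 130,145) shows the rail with its upper top-edge from about (280,65) to (735,122), and all thumbscrews pointing right, so each rider's −y is roughly world −y. Next I'll rectify both views onto z=40 for the rail and convert the rider points.

```bash
cat >h.py <<'E'
import numpy as np,cv2
from plant import robot
np.set_printoptions(suppress=True,precision=1)
CI={n:robot.camera_info(n) for n in("scene","top")}
def ray(n,uv,z):
    K,T=np.array(CI[n]["camera_matrix"]),np.array(CI[n]["cam_to_world"])
    d=T[:3,:3]@np.linalg.solve(K,[uv[0],uv[1],1.]);o=T[:3,3]
    return o+d*(z-o[2])/d[2]
def proj(n,p):
    K,T=np.array(CI[n]["camera_matrix"]),np.array(CI[n]["cam_to_world"])
    q=K@(T[:3,:3].T@(np.array(p,float)-T[:3,3]));return q[:2]/q[2]
def ortho(n,im,x0,x1,y0,y1,z,s=1):
    # row ~ x descending, col ~ y descending; s px/mm
    X=np.arange(x1,x0,-1/s);Y=np.arange(y1,y0,-1/s)
    src=np.float32([proj(n,(x,y,z)) for x,y in((x1,y1),(x1,y0),(x0,y0),(x0,y1))])
    dst=np.float32([[0,0],[len(Y),0],[len(Y),len(X)],[0,len(X)]])
    return cv2.warpPerspective(im,cv2.getPerspectiveTransform(src,dst),(len(Y),len(X)),flags=cv2.INTER_CUBIC)
E
python3 - <<'E'
from h import *
t=lambda u,v,z:ray("top",(130+u/3.6,145+v/3.6),z)[:2]
s=lambda u,v,z:ray("scene",(155+u/3,100+v/3),z)[:2]
print("railtop UL..",t(145,47,40),t(735,122,40),t(730,158,40))
print("rail scene end",s(505,435,40),s(462,453,40))
print("lamp",t(280,67,77),s(310,135,77))
print("screen top edge",t(20,263,108),t(122,292,108),"s",s(80,65,108),s(103,80,108))
print("lens c",t(302,275,95),s(165,200,95))
print("slide top",t(470,290,94),t(540,297,94),s(225,290,94),s(247,310,94))
print("cond",t(728,337,91),s(290,460,91))
print("tube",t(10,165,40), "bottle",ray("top",(618/1.5625,374/1.5625),116))
ims=[ortho(n,cv2.imread(f"pics/{n}0.png"),480,720,-380,180,40,1.4) for n in("top","scene")]
ims=[cv2.resize(np.vstack(ims),None,fx=.89,fy=.89)]
print(ims[0].shape);cv2.imwrite("pics/ortho.png",ims[0])
E
```

```text
railtop UL.. [658.5 239.9] [ 636.4 -256.2] [ 605.3 -253.2]
rail scene end [ 632. -256.] [ 589.2 -257.1]
lamp [640.  119.4] [642.1 142.9]
screen top edge [460.3 292.6] [445.1 212.8] s [453.1 317.7] [466.4 281. ]
lens c [471.2  81. ] [461.   85.4]
slide top [470.9 -48. ] [ 470.2 -101.6] [465.7 -49.8] [473.4 -80.3]
cond [ 452.4 -246.5] [ 439.9 -239.2]
tube [548.2 336.3] bottle [ 462.2 -410.   116. ]
(598, 698, 3)
```

View pics/ortho.png

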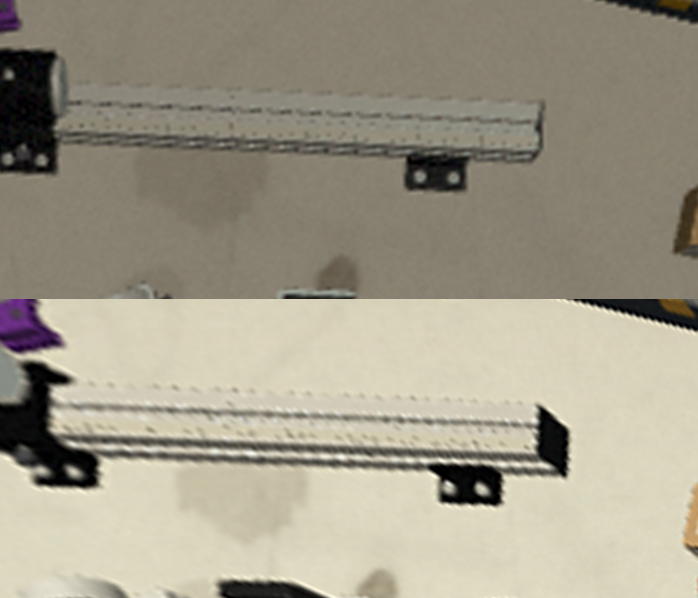

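The rectified views show the rail's top with its upper edge at (65,84)→(540,102) and a slot line below it; the right end is at column 540. I'll average profiles across the rail to locate its edges.

```bash
python3 - <<'E'
from h import *
for n in("top","scene"):
    g=cv2.cvtColor(cv2.imread(f"pics/{n}0.png"),cv2.COLOR_BGR2GRAY).astype(np.float32)
    o=ortho(n,g,540,700,-260,120,40,2)
    # col c: y=120-c/2 ; row r: x=700-r/2
    best=None
    for m in np.arange(0.02,0.06,0.002): # dx/dy slope
        M=np.float32([[1,0,0],[-m,1,m*200]])  # align so row valid at c=200 (y=20)
        a=cv2.warpAffine(o,M,(o.shape[1],o.shape[0]))[:,10:500]
        p=a.mean(1); sc=np.var(np.diff(p[40:300]))
        if best is None or sc>best[0]: best=(sc,m,p)
    print(n,"slope",best[1]); p=best[2]
    for r in range(60,250,2): print(f"{700-r/2:.0f}:{p[r]:.0f}",end=" ")
    print()
E
```

```text
top slope 0.04199999999999998
670:128 669:128 668:128 667:128 666:128 665:128 664:128 663:128 662:128 661:128 660:128 659:128 658:128 657:128 656:128 655:128 654:128 653:128 652:126 651:125 650:125 649:128 648:132 647:136 646:137 645:137 644:136 643:136 642:137 641:137 640:137 639:138 638:139 637:137 636:129 635:117 634:107 633:105 632:112 631:125 630:135 629:138 628:137 627:135 626:134 625:135 624:137 623:138 622:138 621:137 620:137 619:136 618:135 617:134 616:133 615:134 614:136 613:136 612:130 611:114 610:93 609:78 608:77 607:89 606:102 605:104 604:96 603:84 602:82 601:91 600:106 599:119 598:125 597:126 596:125 595:124 594:123 593:123 592:123 591:123 590:123 589:123 588:123 587:123 586:123 585:123 584:123 583:123 582:123 581:123 580:123 579:123 578:123 577:123 576:123 
scene slope 0.04199999999999998
670:210 669:210 668:210 667:210 666:210 665:210 664:210 663:210 662:210 661:210 660:210 659:210 658:210 657:210 656:210 655:210 654:210 653:211 652:212 651:210 650:207 649:202 648:199 647:200 646:203 645:206 644:206 643:205 642:204 641:203 640:203 639:203 638:203 637:206 636:209 635:210 634:202 633:183 632:157 631:134 630:127 629:137 628:158 627:180 626:194 625:201 624:203 623:204 622:205 621:205 620:203 619:202 618:201 617:199 616:196 615:192 614:190 613:192 612:198 611:205 610:205 609:192 608:165 607:130 606:100 605:81 604:75 603:82 602:104 601:138 600:177 599:205 598:208 597:186 596:148 595:110 594:84 593:76 592:85 591:109 590:141 589:170 588:189 587:197 586:198 585:195 584:193 583:192 582:193 581:193 580:193 579:192 578:192 577:192 576:192
```

```bash
python3 - <<'E'
from h import *
a=cv2.imread("pics/top0.png")
T=[]
for (u,v) in((134,211),(198,210),(253,212),(312,230)):
    c=cv2.resize(a[v:v+30,u:u+40],(400,300),interpolation=cv2.INTER_CUBIC)
    for k in range(0,40,5): cv2.putText(c,str(u+k),(k*10,8),0,.3,(0,0,255)) ; cv2.line(c,(k*10,10),(k*10,14),(0,0,255))
    for k in range(0,30,5): cv2.putText(c,str(v+k),(0,k*10+4),0,.3,(255,0,0))
    T.append(c)
cv2.imwrite("pics/m.png",np.vstack([np.hstack(T[:2]),np.hstack(T[2:])]))
E
```

```text
(no output)
```

View pics/m.png

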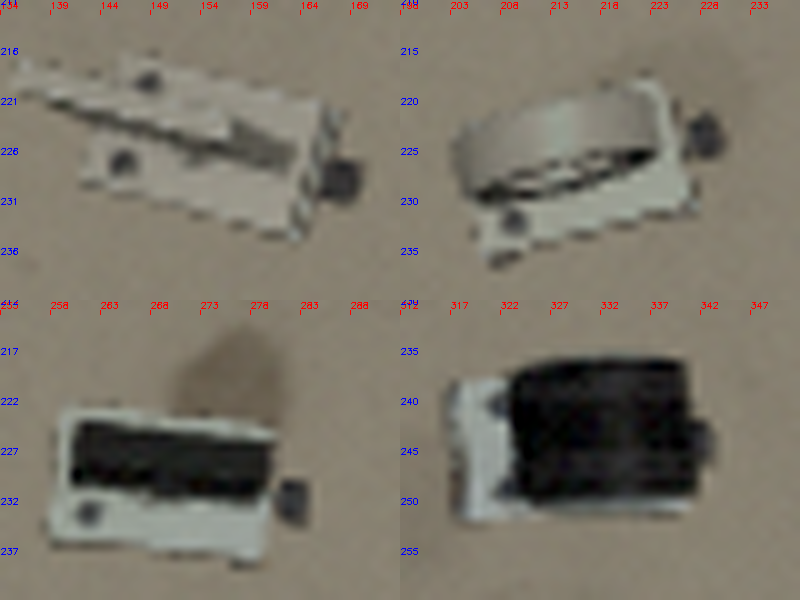

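The foot corners are readable in all four tiles of the zoom: slide (258.8,222.5), (280.3,225), (279.3,238), (258,236), with the other three similar. I'll convert them to poses.

```bash
python3 - <<'E'
from h import *
R={"screen":[(146,216),(165.8,221.3),(163.5,234.3),(142,229.3)],
"lens":[None,(224.8,217.9),(228.5,231.0),(206.5,236)],
"slide":[(258.8,222.5),(280.3,225),(279.3,238),(258,236)],
"cond":[(318,237.5),None,(341,251.3),(318,251.8)]}
for k,P in R.items():
    q=[None if p is None else ray("top",p,24)[:2] for p in P]
    if q[0] is None:q[0]=q[1]+q[3]-q[2]
    if q[1] is None:q[1]=q[0]+q[2]-q[3]
    q=np.array(q);c=q.mean(0);ey=(q[0]-q[1]+q[3]-q[2])
    print(k,c,"len y",np.linalg.norm(ey)/2,"len x",np.linalg.norm(q[0]-q[3]+q[1]-q[2])/2,"ydir angle from +y %.3f"%np.arctan2(-ey[0],ey[1]))
t=lambda u,v,z:ray("top",(u,v),z)[:2]
print("screen top",t(134.5,218,108),t(157.5,224,108))
print("slide top",t(260.3,225.5,94),t(280,227.5,94))
print("cond top L/R",t(322.7,244,68),t(341.5,244,68))
print("lamp face top",ray("top",(130+280/3.6,145+67/3.6),93),ray("scene",(155+312/3,100+135/3),93))
print("lamp foot",[ray("top",(130+u/3.6,145+v/3.6),40)[:2] for u,v in((203,120),(263,125))])
E
```

```text
screen [454.3 262.5] len y 63.38119475678219 len x 39.4154780689301 ydir angle from +y -0.156
lens [464.8  82.3] len y 65.68735480183763 len x 40.407443916425784 ydir angle from +y 0.310
slide [468.2 -74.8] len y 63.0960340921196 len x 39.02857556972724 ydir angle from +y -0.019
cond [ 442.6 -253.1] len y 66.82516146204553 len x 41.32847901274108 ydir angle from +y 0.107
screen top [460.2 295.5] [449.3 230.9]
slide top [471.  -47.2] [ 470.2 -101.6]
cond top L/R [ 437.8 -225.3] [ 442.3 -277.7]
lamp face top [635.3 116.9  93. ] [634.3 122.9  93. ]
lamp foot [array([599.9, 183.4]), array([599.9, 133.4])]
```

```bash
cat >>h.py <<'E'
def go(x,y,z,yaw):
    o=robot.observe();p=np.array(o["eef_pos"]);r=o["ee_rot"]
    d=np.array([x,y,z])-p;c,s=np.cos(yaw),np.sin(yaw)
    a=-((yaw-r[2]+np.pi)%(2*np.pi)-np.pi)
    print("pos",p,"rpy",np.round(r,3),"q7 %.2f t %.1f"%(o["qpos"][6],o["t"]),"F",o["wrist_force"],"w %.3f g %.0f"%(o["gripper_width"],o["grip_force"]))
    print("az %.3f then dx %.1f dy %.1f dz %.1f"%(a,c*d[0]+s*d[1],s*d[0]-c*d[1],-d[2]))
E
python3 -m inch '[{"dx":-41.5,"dy":-23.4},{"dx":-41.5,"dy":-23.4},{"dx":-41.5,"dy":-23.4},{"dx":-41.5,"dy":-23.4},{"dx":-41.5,"dy":-23.4},{"dx":-41.5,"dy":-23.4},{"dx":-41.5,"dy":-23.4},{"dx":-41.5,"dy":-23.4},{"dx":-41.5,"dy":-23.4},{"dx":-11.5,"dy":-47},{"dx":-11.5,"dy":-47},{"dx":-11.5,"dy":-47},{"dx":-11.5,"dy":-47},{"dx":-11.5,"dy":-47},{"dx":-11.5,"dy":-47},{"dx":-11.5,"dy":-47},{"dx":-11.5,"dy":-47},{"dx":-11.5,"dy":-47},{"dx":-11.5,"dy":-47},{"dx":-11.5,"dy":-47}]' 40
python3 -c "
from h import *
go(442.6,-253,150,0.107)"
```

```text
pos [316.4 651.9 230.5] rpy [-3.1  0.   2.7] q7 -0.08 t 0.1 F [ 0.1 -0.2 -0.2] w 0.997 g 0
az 2.583 then dx 28.9 dy 913.2 dz 80.5validation failed for argument at $[0]...
```

```bash
python3 -m inch '[{"dx":-41.5,"dy":-23.4,"dz":0,"ax":0,"ay":0,"az":0,"claw":1}]' 40
```

```text
t: 0.2
eef_pos: [337.8, 618.0, 230.1]
ee_rot: [3.141, -0.004, 2.699]
wrist_force: [1.1, -0.5, -0.3]
gripper_width: 0.998
grip_force: 0.0
```

```bash
python3 -m inch '[{"dx":-41.5,"dy":-23.4,"dz":0,"ax":0,"ay":0,"az":0,"claw":1},{"dx":-41.5,"dy":-23.4,"dz":0,"ax":0,"ay":0,"az":0,"claw":1},{"dx":-41.5,"dy":-23.4,"dz":0,"ax":0,"ay":0,"az":0,"claw":1},{"dx":-41.5,"dy":-23.4,"dz":0,"ax":0,"ay":0,"az":0,"claw":1},{"dx":-41.5,"dy":-23.4,"dz":0,"ax":0,"ay":0,"az":0,"claw":1},{"dx":-41.5,"dy":-23.4,"dz":0,"ax":0,"ay":0,"az":0,"claw":1},{"dx":-41.5,"dy":-23.4,"dz":0,"ax":0,"ay":0,"az":0,"claw":1},{"dx":-41.5,"dy":-23.4,"dz":0,"ax":0,"ay":0,"az":0,"claw":1},{"dx":-11.5,"dy":-47,"dz":0,"ax":0,"ay":0,"az":0,"claw":1},{"dx":-11.5,"dy":-47,"dz":0,"ax":0,"ay":0,"az":0,"claw":1},{"dx":-11.5,"dy":-47,"dz":0,"ax":0,"ay":0,"az":0,"claw":1},{"dx":-11.5,"dy":-47,"dz":0,"ax":0,"ay":0,"az":0,"claw":1},{"dx":-11.5,"dy":-47,"dz":0,"ax":0,"ay":0,"az":0,"claw":1},{"dx":-11.5,"dy":-47,"dz":0,"ax":0,"ay":0,"az":0,"claw":1},{"dx":-11.5,"dy":-47,"dz":0,"ax":0,"ay":0,"az":0,"claw":1},{"dx":-11.5,"dy":-47,"dz":0,"ax":0,"ay":0,"az":0,"claw":1},{"dx":-11.5,"dy":-47,"dz":0,"ax":0,"ay":0,"az":0,"claw":1},{"dx":-11.5,"dy":-47,"dz":0,"ax":0,"ay":0,"az":0,"claw":1},{"dx":-11.5,"dy":-47,"dz":0,"ax":0,"ay":0,"az":0,"claw":1}]' 40
python3 -c "
from h import *
go(442.6,-253,150,0.107)"
```

```text
t: 2.1
eef_pos: [447.9, -222.4, 231.3]
ee_rot: [3.142, -0.0, 2.69]
wrist_force: [1.2, -0.1, 0.1]
gripper_width: 1.002
grip_force: 0.0
pos [ 447.9 -222.4  231.3] rpy [ 3.1 -0.   2.7] q7 1.50 t 2.1 F [ 1.2 -0.1  0.1] w 1.002 g 0
az 2.583 then dx -8.5 dy 29.9 dz 81.3
```

```bash
python3 -m inch '[{"dx":0,"dy":0,"dz":4.5,"ax":0,"ay":0,"az":0.15,"claw":1},{"dx":0,"dy":0,"dz":4.5,"ax":0,"ay":0,"az":0.15,"claw":1},{"dx":0,"dy":0,"dz":4.5,"ax":0,"ay":0,"az":0.15,"claw":1},{"dx":0,"dy":0,"dz":4.5,"ax":0,"ay":0,"az":0.15,"claw":1},{"dx":0,"dy":0,"dz":4.5,"ax":0,"ay":0,"az":0.15,"claw":1},{"dx":0,"dy":0,"dz":4.5,"ax":0,"ay":0,"az":0.15,"claw":1},{"dx":0,"dy":0,"dz":4.5,"ax":0,"ay":0,"az":0.15,"claw":1},{"dx":0,"dy":0,"dz":4.5,"ax":0,"ay":0,"az":0.15,"claw":1},{"dx":0,"dy":0,"dz":4.5,"ax":0,"ay":0,"az":0.15,"claw":1},{"dx":0,"dy":0,"dz":4.5,"ax":0,"ay":0,"az":0.15,"claw":1},{"dx":0,"dy":0,"dz":4.5,"ax":0,"ay":0,"az":0.15,"claw":1},{"dx":0,"dy":0,"dz":4.5,"ax":0,"ay":0,"az":0.15,"claw":1},{"dx":0,"dy":0,"dz":4.5,"ax":0,"ay":0,"az":0.15,"claw":1},{"dx":0,"dy":0,"dz":4.5,"ax":0,"ay":0,"az":0.15,"claw":1},{"dx":0,"dy":0,"dz":4.5,"ax":0,"ay":0,"az":0.15,"claw":1},{"dx":0,"dy":0,"dz":4.5,"ax":0,"ay":0,"az":0.15,"claw":1},{"dx":0,"dy":0,"dz":4.5,"ax":0,"ay":0,"az":0.15,"claw":1},{"dx":-4,"dy":15,"dz":4.5,"ax":0,"ay":0,"az":0.033,"claw":1},{"dx":-4,"dy":15,"dz":0,"ax":0,"ay":0,"az":0,"claw":1},{"dx":0,"dy":0,"dz":0,"ax":0,"ay":0,"az":0,"claw":1}]'
python3 -c "
from h import *
go(442.6,-253,45,0.107)
a=robot.get_image('top')[:,:,::-1];b=robot.get_image('scene')[:,:,::-1]
c=[cv2.resize(i,(400,600)) for i in (a[190:280,290:350],b[220:325,210:280])]
cv2.imwrite('pics/g1.png',np.hstack(c))"
```

```text
t: 4.1
eef_pos: [444.1, -253.0, 150.2]
ee_rot: [3.14, 0.0, 0.105]
wrist_force: [-0.0, -0.0, 0.2]
gripper_width: 1.0
grip_force: 0.0
pos [ 444.1 -253.   150.2] rpy [3.1 0.  0.1] q7 -0.35 t 4.1 F [-0.  -0.   0.2] w 1.000 g 0
az -0.002 then dx -1.5 dy -0.2 dz 105.2
```

View pics/g1.png

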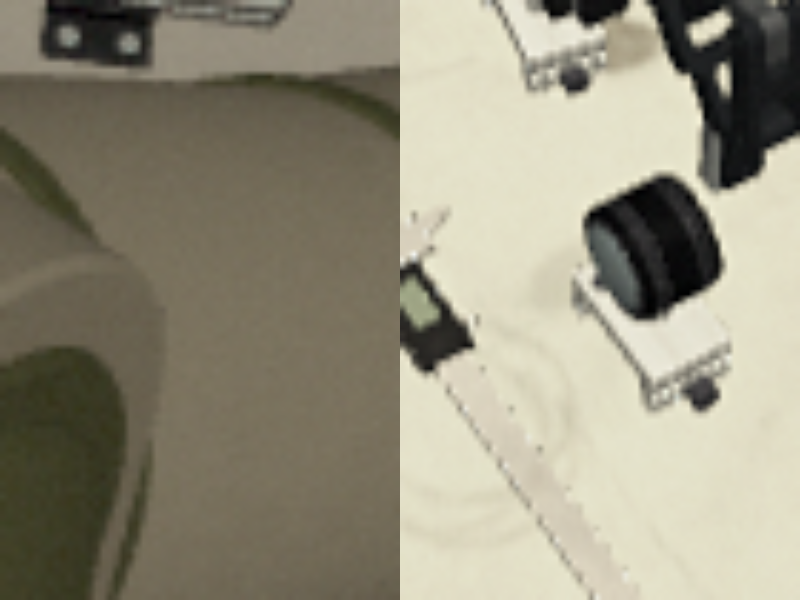

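The crop shows the condenser free between the finger lines, with the top view hidden by the arm. The margin is ±17 mm, so I'll descend and grip.

```bash
python3 -m inch '[{"dx":-1,"dy":0,"dz":20,"ax":0,"ay":0,"az":0,"claw":1},{"dx":0,"dy":0,"dz":25,"ax":0,"ay":0,"az":0,"claw":1},{"dx":0,"dy":0,"dz":25,"ax":0,"ay":0,"az":0,"claw":1},{"dx":0,"dy":0,"dz":20,"ax":0,"ay":0,"az":0,"claw":1},{"dx":0,"dy":0,"dz":15,"ax":0,"ay":0,"az":0,"claw":1},{"dx":0,"dy":0,"dz":0,"ax":0,"ay":0,"az":0,"claw":0.8},{"dx":0,"dy":0,"dz":0,"ax":0,"ay":0,"az":0,"claw":0.4},{"dx":0,"dy":0,"dz":0,"ax":0,"ay":0,"az":0,"claw":0.3},{"dx":0,"dy":0,"dz":0,"ax":0,"ay":0,"az":0,"claw":0.3},{"dx":0,"dy":0,"dz":0,"ax":0,"ay":0,"az":0,"claw":0.3}]' 40
python3 -c "
from h import *
go(442.6,-253,45,0.107)"
```

```text
t: 5.2
eef_pos: [443.8, -251.2, 46.2]
ee_rot: [3.141, -0.001, 0.107]
wrist_force: [-0.3, 1.2, 8.2]
gripper_width: 0.575
grip_force: 41.8
pos [ 443.8 -251.2   46.2] rpy [ 3.1 -0.   0.1] q7 -0.16 t 5.2 F [-0.3  1.2  8.2] w 0.575 g 42
az 0.000 then dx -1.4 dy 1.6 dz 1.2
```

```bash
python3 -m inch '[{"dx":0,"dy":0,"dz":-6,"ax":0,"ay":0,"az":0,"claw":0.3},{"dx":0,"dy":0,"dz":-14,"ax":0,"ay":0,"az":-0.142,"claw":0.3},{"dx":0,"dy":0,"dz":-15,"ax":0,"ay":0,"az":-0.142,"claw":0.3},{"dx":0,"dy":0,"dz":-15,"ax":0,"ay":0,"az":-0.142,"claw":0.3},{"dx":0,"dy":0,"dz":-15,"ax":0,"ay":0,"az":-0.142,"claw":0.3},{"dx":0,"dy":0,"dz":-15,"ax":0,"ay":0,"az":-0.142,"claw":0.3},{"dx":0,"dy":0,"dz":-15,"ax":0,"ay":0,"az":-0.142,"claw":0.3},{"dx":0,"dy":0,"dz":-15,"ax":0,"ay":0,"az":-0.142,"claw":0.3},{"dx":0,"dy":0,"dz":0,"ax":0,"ay":0,"az":-0.142,"claw":0.3},{"dx":0,"dy":0,"dz":0,"ax":0,"ay":0,"az":-0.142,"claw":0.3},{"dx":0,"dy":0,"dz":0,"ax":0,"ay":0,"az":-0.142,"claw":0.3}]'
python3 -m inch '[{"dx":20,"dy":10,"dz":0,"ax":0,"ay":0,"az":0,"claw":0.3},{"dx":36,"dy":18.5,"dz":0,"ax":0,"ay":0,"az":0,"claw":0.3},{"dx":36,"dy":18.5,"dz":0,"ax":0,"ay":0,"az":0,"claw":0.3},{"dx":36,"dy":18.5,"dz":0,"ax":0,"ay":0,"az":0,"claw":0.3},{"dx":36,"dy":18.5,"dz":0,"ax":0,"ay":0,"az":0,"claw":0.3},{"dx":36,"dy":18.5,"dz":0,"ax":0,"ay":0,"az":0,"claw":0.3},{"dx":36,"dy":18.5,"dz":0,"ax":0,"ay":0,"az":0,"claw":0.3},{"dx":36,"dy":18.5,"dz":0,"ax":0,"ay":0,"az":0,"claw":0.3},{"dx":36,"dy":18.5,"dz":0,"ax":0,"ay":0,"az":0,"claw":0.3},{"dx":25,"dy":12,"dz":0,"ax":0,"ay":0,"az":0,"claw":0.3},{"dx":8,"dy":4,"dz":0,"ax":0,"ay":0,"az":0,"claw":0.3},{"dx":0,"dy":0,"dz":0,"ax":0,"ay":0,"az":0,"claw":0.3}]'
python3 -c "
from h import *
go(631.6,82.5,85,1.529)"
```

```text
t: 6.3
eef_pos: [443.3, -251.5, 155.9]
ee_rot: [3.141, 0.001, 1.533]
wrist_force: [-0.5, -0.1, -3.2]
gripper_width: 0.573
grip_force: 41.8
t: 7.5
eef_pos: [632.3, 82.9, 155.2]
ee_rot: [-3.141, 0.0, 1.529]
wrist_force: [-0.3, -0.5, -1.8]
gripper_width: 0.575
grip_force: 42.0
pos [632.3  82.9 155.2] rpy [-3.1  0.   1.5] q7 0.04 t 7.5 F [-0.3 -0.5 -1.8] w 0.575 g 42
az 0.000 then dx -0.5 dy -0.6 dz 70.2
```

```bash
python3 -m inch '[{"dx":-0.5,"dy":-0.6,"dz":15,"ax":0,"ay":0,"az":0,"claw":0.3},{"dx":0,"dy":0,"dz":20,"ax":0,"ay":0,"az":0,"claw":0.3},{"dx":0,"dy":0,"dz":18,"ax":0,"ay":0,"az":0,"claw":0.3},{"dx":0,"dy":0,"dz":9,"ax":0,"ay":0,"az":0,"claw":0.3},{"dx":0,"dy":0,"dz":0,"ax":0,"ay":0,"az":0,"claw":0.3}]'
python3 -c "
from h import *
go(631.6,82.5,71,1.529)
a=robot.get_image('top')[:,:,::-1];b=robot.get_image('scene')[:,:,::-1]
cv2.imwrite('pics/b2.png',b);cv2.imwrite('pics/a2.png',a)
print(proj('scene',(631,82,30)),proj('top',(631,82,30)))
c=[cv2.resize(i,(400,400),interpolation=2) for i in (a[130:210,165:245],b[115:195,245:325])]
cv2.imwrite('pics/g2.png',np.hstack(c))"
```

```text
t: 8.0
eef_pos: [630.3, 79.3, 91.7]
ee_rot: [-3.139, 0.001, 1.525]
wrist_force: [0.4, -0.7, -2.9]
gripper_width: 0.572
grip_force: 42.0
pos [630.3  79.3  91.7] rpy [-3.1  0.   1.5] q7 0.08 t 8.0 F [ 0.4 -0.7 -2.9] w 0.572 g 42
az -0.004 then dx 3.2 dy 1.1 dz 20.7
[263.3 169. ] [221.6 172.1]
```

View pics/g2.png

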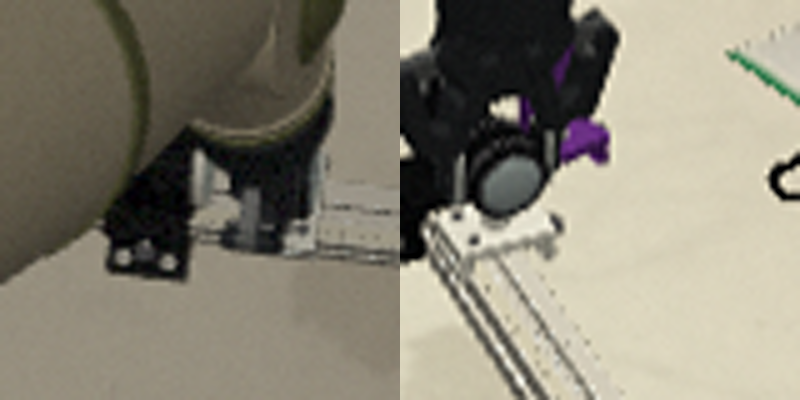

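The rider hangs just above the rail next to the lamp with its channel over the bar. I'll lower it gently while watching the forces.

```bash
python3 -m inch '[{"dx":2,"dy":1,"dz":0,"ax":0,"ay":0,"az":0,"claw":0.3},{"dx":0,"dy":0,"dz":3,"ax":0,"ay":0,"az":0,"claw":0.3},{"dx":0,"dy":0,"dz":3,"ax":0,"ay":0,"az":0,"claw":0.3},{"dx":0,"dy":0,"dz":3,"ax":0,"ay":0,"az":0,"claw":0.3},{"dx":0,"dy":0,"dz":0,"ax":0,"ay":0,"az":0,"claw":0.3}]'
python3 -m inch '[{"dx":0,"dy":0,"dz":3,"ax":0,"ay":0,"az":0,"claw":0.3},{"dx":0,"dy":0,"dz":2,"ax":0,"ay":0,"az":0,"claw":0.3},{"dx":0,"dy":0,"dz":0,"ax":0,"ay":0,"az":0,"claw":0.3}]'
```

```text
t: 8.6
eef_pos: [632.5, 83.1, 83.9]
ee_rot: [-3.141, 0.0, 1.527]
wrist_force: [-0.1, -0.0, -1.7]
gripper_width: 0.572
grip_force: 42.0
t: 8.9
eef_pos: [632.6, 83.0, 79.0]
ee_rot: [-3.141, 0.0, 1.527]
wrist_force: [0.1, -0.5, -2.8]
gripper_width: 0.575
grip_force: 42.0
```

```bash
python3 -m inch '[{"dx":0,"dy":0,"dz":3,"ax":0,"ay":0,"az":0,"claw":0.3},{"dx":0,"dy":0,"dz":3,"ax":0,"ay":0,"az":0,"claw":0.3},{"dx":0,"dy":0,"dz":1.5,"ax":0,"ay":0,"az":0,"claw":0.3},{"dx":0,"dy":0,"dz":0,"ax":0,"ay":0,"az":0,"claw":0.3}]'
```

```text
t: 9.3
eef_pos: [632.7, 83.0, 71.6]
ee_rot: [-3.141, 0.0, 1.527]
wrist_force: [0.3, -1.5, -2.1]
gripper_width: 0.572
grip_force: 42.2
```

```bash
python3 -m inch '[{"dx":0,"dy":0,"dz":1,"ax":0,"ay":0,"az":0,"claw":0.3},{"dx":0,"dy":0,"dz":0,"ax":0,"ay":0,"az":0,"claw":0.3}]'
```

```text
t: 9.5
eef_pos: [632.8, 83.0, 71.3]
ee_rot: [3.141, -0.0, 1.527]
wrist_force: [-2.2, 1.7, 3.9]
gripper_width: 0.568
grip_force: 42.6
```

```bash
python3 -m inch '[{"dx":0,"dy":0,"dz":1,"ax":0,"ay":0,"az":0,"claw":0.3},{"dx":0,"dy":0,"dz":0,"ax":0,"ay":0,"az":0,"claw":0.3}]'
```

```text
t: 9.7
eef_pos: [632.9, 83.0, 71.2]
ee_rot: [3.141, -0.001, 1.527]
wrist_force: [-4.5, 0.5, 14.8]
gripper_width: 0.573
grip_force: 43.7
```

Seated at TCP 71.2. Now I'll release, retreat, and go to the slide.

```bash
python3 -m inch '[{"dx":0,"dy":0,"dz":-1,"ax":0,"ay":0,"az":0,"claw":0.6},{"dx":0,"dy":0,"dz":0,"ax":0,"ay":0,"az":0,"claw":0.7},{"dx":0,"dy":0,"dz":0,"ax":0,"ay":0,"az":0,"claw":1},{"dx":0,"dy":0,"dz":0,"ax":0,"ay":0,"az":0,"claw":1},{"dx":0,"dy":0,"dz":-10,"ax":0,"ay":0,"az":0,"claw":1},{"dx":0,"dy":0,"dz":-25,"ax":0,"ay":0,"az":0,"claw":1},{"dx":0,"dy":0,"dz":-30,"ax":0,"ay":0,"az":0,"claw":1},{"dx":0,"dy":0,"dz":-30,"ax":0,"ay":0,"az":0,"claw":1},{"dx":0,"dy":0,"dz":0,"ax":0,"ay":0,"az":0.141,"claw":1},{"dx":0,"dy":0,"dz":0,"ax":0,"ay":0,"az":0.141,"claw":1},{"dx":0,"dy":0,"dz":0,"ax":0,"ay":0,"az":0.141,"claw":1},{"dx":0,"dy":0,"dz":0,"ax":0,"ay":0,"az":0.141,"claw":1},{"dx":0,"dy":0,"dz":0,"ax":0,"ay":0,"az":0.141,"claw":1},{"dx":0,"dy":0,"dz":0,"ax":0,"ay":0,"az":0.141,"claw":1},{"dx":0,"dy":0,"dz":0,"ax":0,"ay":0,"az":0.141,"claw":1},{"dx":0,"dy":0,"dz":0,"ax":0,"ay":0,"az":0.141,"claw":1},{"dx":0,"dy":0,"dz":0,"ax":0,"ay":0,"az":0.141,"claw":1},{"dx":0,"dy":0,"dz":0,"ax":0,"ay":0,"az":0.141,"claw":1},{"dx":0,"dy":0,"dz":0,"ax":0,"ay":0,"az":0.138,"claw":1},{"dx":0,"dy":0,"dz":0,"ax":0,"ay":0,"az":0,"claw":1}]'
python3 -m inch '[{"dx":-15,"dy":15,"dz":0,"ax":0,"ay":0,"az":0,"claw":1},{"dx":-30,"dy":30,"dz":0,"ax":0,"ay":0,"az":0,"claw":1},{"dx":-34,"dy":34,"dz":0,"ax":0,"ay":0,"az":0,"claw":1},{"dx":-34,"dy":34,"dz":0,"ax":0,"ay":0,"az":0,"claw":1},{"dx":-30,"dy":30,"dz":0,"ax":0,"ay":0,"az":0,"claw":1},{"dx":-19,"dy":18,"dz":0,"ax":0,"ay":0,"az":0,"claw":1},{"dx":0,"dy":0,"dz":0,"ax":0,"ay":0,"az":0,"claw":1}]'
python3 -c "
from h import *
go(468.2,-74.8,46,-0.019)
a=robot.get_image('scene')[:,:,::-1]
c=a[100:225,225:365]
cv2.imwrite('pics/g3.png',cv2.resize(c,None,fx=4.5,fy=4.5,interpolation=2))"
```

```text
t: 11.7
eef_pos: [632.7, 83.5, 166.0]
ee_rot: [3.141, 0.0, -0.023]
wrist_force: [-0.1, 0.4, 0.0]
gripper_width: 0.998
grip_force: 0.0
t: 12.4
eef_pos: [464.7, -76.8, 166.7]
ee_rot: [-3.141, 0.0, -0.022]
wrist_force: [0.2, 0.4, 0.6]
gripper_width: 0.999
grip_force: 0.0
pos [464.7 -76.8 166.7] rpy [-3.1  0.  -0. ] q7 -0.80 t 12.4 F [0.2 0.4 0.6] w 0.999 g 0
az -0.003 then dx 3.5 dy -2.1 dz 120.7
```

View pics/g3.png

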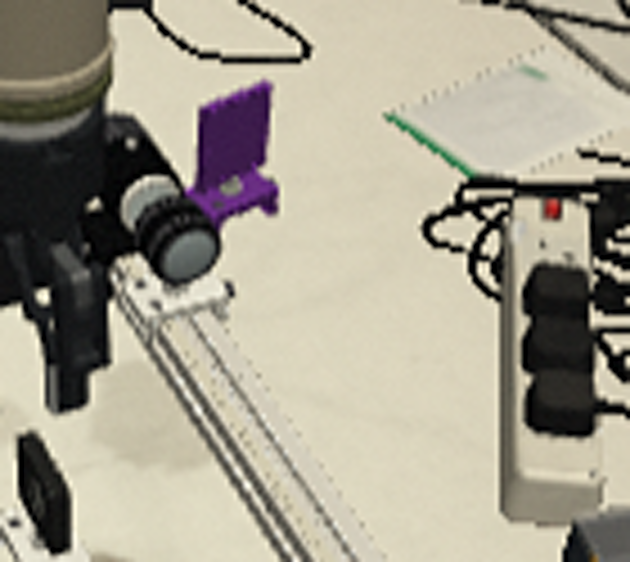

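The condenser sits upright and down on the rail in front of the lamp. Now I'll grip the slide.

```bash
python3 -m inch '[{"dx":3.5,"dy":-2,"dz":20,"ax":0,"ay":0,"az":0,"claw":1},{"dx":0,"dy":0,"dz":30,"ax":0,"ay":0,"az":0,"claw":1},{"dx":0,"dy":0,"dz":30,"ax":0,"ay":0,"az":0,"claw":1},{"dx":0,"dy":0,"dz":25,"ax":0,"ay":0,"az":0,"claw":1},{"dx":0,"dy":0,"dz":15,"ax":0,"ay":0,"az":0,"claw":1},{"dx":0,"dy":0,"dz":0,"ax":0,"ay":0,"az":0,"claw":0.8},{"dx":0,"dy":0,"dz":0,"ax":0,"ay":0,"az":0,"claw":0.5},{"dx":0,"dy":0,"dz":0,"ax":0,"ay":0,"az":0,"claw":0.4},{"dx":0,"dy":0,"dz":0,"ax":0,"ay":0,"az":0,"claw":0.4},{"dx":0,"dy":0,"dz":0,"ax":0,"ay":0,"az":0,"claw":0.4}]' 40
python3 -c "
from h import *
go(629.6,27,160,1.529)"
```

```text
t: 13.45
eef_pos: [471.3, -72.3, 46.3]
ee_rot: [-3.142, -0.001, -0.02]
wrist_force: [0.7, -0.4, 1.4]
gripper_width: 0.639
grip_force: 43.0
pos [471.3 -72.3  46.3] rpy [-3.1 -0.  -0. ] q7 -0.56 t 13.4 F [ 0.7 -0.4  1.4] w 0.639 g 43
az -1.549 then dx 105.8 dy 154.0 dz -113.7
```

```bash
python3 -m inch '[{"dx":0,"dy":0,"dz":-6,"ax":0,"ay":0,"az":0,"claw":0.4},{"dx":0,"dy":0,"dz":-14,"ax":0,"ay":0,"az":-0.141,"claw":0.4},{"dx":0,"dy":0,"dz":-15,"ax":0,"ay":0,"az":-0.141,"claw":0.4},{"dx":0,"dy":0,"dz":-15,"ax":0,"ay":0,"az":-0.141,"claw":0.4},{"dx":0,"dy":0,"dz":-15,"ax":0,"ay":0,"az":-0.141,"claw":0.4},{"dx":0,"dy":0,"dz":-15,"ax":0,"ay":0,"az":-0.141,"claw":0.4},{"dx":0,"dy":0,"dz":-15,"ax":0,"ay":0,"az":-0.141,"claw":0.4},{"dx":0,"dy":0,"dz":-15,"ax":0,"ay":0,"az":-0.141,"claw":0.4},{"dx":0,"dy":0,"dz":-4,"ax":0,"ay":0,"az":-0.141,"claw":0.4},{"dx":0,"dy":0,"dz":0,"ax":0,"ay":0,"az":-0.141,"claw":0.4},{"dx":0,"dy":0,"dz":0,"ax":0,"ay":0,"az":-0.141,"claw":0.4},{"dx":6,"dy":9,"dz":0,"ax":0,"ay":0,"az":-0.139,"claw":0.4},{"dx":18,"dy":25,"dz":0,"ax":0,"ay":0,"az":0,"claw":0.4},{"dx":25,"dy":35,"dz":0,"ax":0,"ay":0,"az":0,"claw":0.4},{"dx":25,"dy":35,"dz":0,"ax":0,"ay":0,"az":0,"claw":0.4},{"dx":22,"dy":32,"dz":0,"ax":0,"ay":0,"az":0,"claw":0.4},{"dx":12,"dy":18,"dz":0,"ax":0,"ay":0,"az":0,"claw":0.4},{"dx":0,"dy":0,"dz":0,"ax":0,"ay":0,"az":0,"claw":0.4},{"dx":0,"dy":0,"dz":0,"ax":0,"ay":0,"az":0,"claw":0.4}]'
python3 -c "
from h import *
go(630,29.5,86,1.529)"
```

```text
t: 15.35
eef_pos: [629.3, 27.2, 159.6]
ee_rot: [-3.14, 0.001, 1.528]
wrist_force: [-0.6, -0.4, -1.7]
gripper_width: 0.639
grip_force: 43.4
pos [629.3  27.2 159.6] rpy [-3.1  0.   1.5] q7 0.10 t 15.3 F [-0.6 -0.4 -1.7] w 0.639 g 43
az -0.001 then dx 2.3 dy 0.6 dz 73.6
```

```bash
python3 -m inch '[{"dx":2,"dy":0.5,"dz":15,"ax":0,"ay":0,"az":0,"claw":0.4},{"dx":0,"dy":0,"dz":25,"ax":0,"ay":0,"az":0,"claw":0.4},{"dx":0,"dy":0,"dz":18,"ax":0,"ay":0,"az":0,"claw":0.4},{"dx":0,"dy":0,"dz":9,"ax":0,"ay":0,"az":0,"claw":0.4},{"dx":0,"dy":0,"dz":0,"ax":0,"ay":0,"az":0,"claw":0.4}]'
python3 -m inch '[{"dx":0,"dy":0,"dz":4,"ax":0,"ay":0,"az":0,"claw":0.4},{"dx":0,"dy":0,"dz":4,"ax":0,"ay":0,"az":0,"claw":0.4},{"dx":0,"dy":0,"dz":4,"ax":0,"ay":0,"az":0,"claw":0.4},{"dx":0,"dy":0,"dz":0,"ax":0,"ay":0,"az":0,"claw":0.4}]'
```

```text
t: 15.85
eef_pos: [629.3, 28.6, 91.3]
ee_rot: [-3.139, 0.001, 1.527]
wrist_force: [-0.4, 0.2, -1.3]
gripper_width: 0.639
grip_force: 43.3
t: 16.25
eef_pos: [630.6, 29.4, 80.6]
ee_rot: [-3.141, -0.0, 1.528]
wrist_force: [0.0, 0.2, -2.8]
gripper_width: 0.641
grip_force: 43.4
```

```bash
python3 -m inch '[{"dx":0,"dy":-0.5,"dz":3,"ax":0,"ay":0,"az":0,"claw":0.4},{"dx":0,"dy":0,"dz":3,"ax":0,"ay":0,"az":0,"claw":0.4},{"dx":0,"dy":0,"dz":2.5,"ax":0,"ay":0,"az":0,"claw":0.4},{"dx":0,"dy":0,"dz":1,"ax":0,"ay":0,"az":0,"claw":0.4},{"dx":0,"dy":0,"dz":1,"ax":0,"ay":0,"az":0,"claw":0.4},{"dx":0,"dy":0,"dz":0,"ax":0,"ay":0,"az":0,"claw":0.4}]'
```

```text
t: 16.85
eef_pos: [630.1, 29.4, 71.3]
ee_rot: [3.142, -0.001, 1.528]
wrist_force: [-3.9, 0.8, 9.9]
gripper_width: 0.638
grip_force: 44.4
```

```bash
python3 -m inch '[{"dx":0,"dy":0,"dz":-1,"ax":0,"ay":0,"az":0,"claw":0.7},{"dx":0,"dy":0,"dz":0,"ax":0,"ay":0,"az":0,"claw":0.8},{"dx":0,"dy":0,"dz":0,"ax":0,"ay":0,"az":0,"claw":1},{"dx":0,"dy":0,"dz":0,"ax":0,"ay":0,"az":0,"claw":1},{"dx":0,"dy":0,"dz":-10,"ax":0,"ay":0,"az":0,"claw":1},{"dx":0,"dy":0,"dz":-25,"ax":0,"ay":0,"az":0,"claw":1},{"dx":0,"dy":0,"dz":-30,"ax":0,"ay":0,"az":0,"claw":1},{"dx":0,"dy":0,"dz":-30,"ax":0,"ay":0,"az":0,"claw":1},{"dx":0,"dy":0,"dz":0,"ax":0,"ay":0,"az":0.135,"claw":1},{"dx":0,"dy":0,"dz":0,"ax":0,"ay":0,"az":0.135,"claw":1},{"dx":0,"dy":0,"dz":0,"ax":0,"ay":0,"az":0.135,"claw":1},{"dx":0,"dy":0,"dz":0,"ax":0,"ay":0,"az":0.135,"claw":1},{"dx":0,"dy":0,"dz":0,"ax":0,"ay":0,"az":0.135,"claw":1},{"dx":0,"dy":0,"dz":0,"ax":0,"ay":0,"az":0.135,"claw":1},{"dx":0,"dy":0,"dz":0,"ax":0,"ay":0,"az":0.135,"claw":1},{"dx":0,"dy":0,"dz":0,"ax":0,"ay":0,"az":0.135,"claw":1},{"dx":0,"dy":0,"dz":0,"ax":0,"ay":0,"az":0.138,"claw":1},{"dx":0,"dy":0,"dz":0,"ax":0,"ay":0,"az":0,"claw":1}]'
python3 -m inch '[{"dx":-15,"dy":-11,"dz":0,"ax":0,"ay":0,"az":0,"claw":1},{"dx":-35,"dy":-25,"dz":0,"ax":0,"ay":0,"az":0,"claw":1},{"dx":-38,"dy":-27,"dz":0,"ax":0,"ay":0,"az":0,"claw":1},{"dx":-35,"dy":-25,"dz":0,"ax":0,"ay":0,"az":0,"claw":1},{"dx":-18,"dy":-13,"dz":0,"ax":0,"ay":0,"az":0,"claw":1},{"dx":0,"dy":0,"dz":0,"ax":0,"ay":0,"az":0,"claw":1},{"dx":0,"dy":0,"dz":0,"ax":0,"ay":0,"az":0,"claw":1}]'
python3 -c "
from h import *
go(464.8,82.3,46,0.31)
a=robot.get_image('scene')[:,:,::-1]
c=a[100:225,185:325]
cv2.imwrite('pics/g4.png',cv2.resize(c,None,fx=4.5,fy=4.5,interpolation=2))"
```

```text
t: 18.65
eef_pos: [630.2, 29.8, 166.7]
ee_rot: [3.141, -0.0, 0.308]
wrist_force: [0.6, 0.6, 0.2]
gripper_width: 1.001
grip_force: 0.0
t: 19.35
eef_pos: [465.7, 83.0, 166.9]
ee_rot: [-3.141, -0.002, 0.314]
wrist_force: [0.8, 0.6, -0.0]
gripper_width: 0.999
grip_force: 0.0
pos [465.7  83.  166.9] rpy [-3.1 -0.   0.3] q7 -0.89 t 19.4 F [ 0.8  0.6 -0. ] w 0.999 g 0
az 0.004 then dx -1.1 dy 0.3 dz 120.9
```

View pics/g4.png

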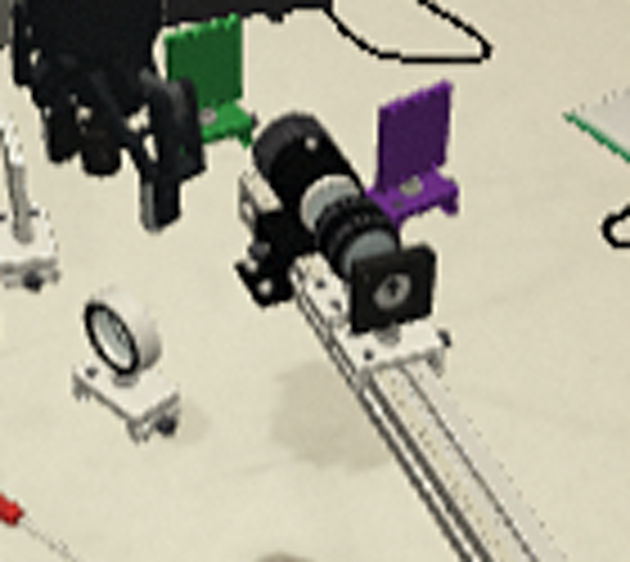

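The slide is seated beside the condenser. Now the lens.

```bash
python3 -m inch '[{"dx":-1,"dy":0,"dz":20,"ax":0,"ay":0,"az":0,"claw":1},{"dx":0,"dy":0,"dz":30,"ax":0,"ay":0,"az":0,"claw":1},{"dx":0,"dy":0,"dz":30,"ax":0,"ay":0,"az":0,"claw":1},{"dx":0,"dy":0,"dz":25,"ax":0,"ay":0,"az":0,"claw":1},{"dx":0,"dy":0,"dz":15,"ax":0,"ay":0,"az":0,"claw":1},{"dx":0,"dy":0,"dz":0,"ax":0,"ay":0,"az":0,"claw":0.8},{"dx":0,"dy":0,"dz":0,"ax":0,"ay":0,"az":0,"claw":0.5},{"dx":0,"dy":0,"dz":0,"ax":0,"ay":0,"az":0,"claw":0.4},{"dx":0,"dy":0,"dz":0,"ax":0,"ay":0,"az":0,"claw":0.4},{"dx":0,"dy":0,"dz":0,"ax":0,"ay":0,"az":0,"claw":0.4}]' 40
python3 -c "
from h import *
go(625.5,-73,160,1.529)"
```

```text
t: 20.4
eef_pos: [464.6, 82.5, 46.8]
ee_rot: [3.141, -0.001, 0.31]
wrist_force: [-0.3, -0.2, -1.8]
gripper_width: 0.671
grip_force: 42.9
pos [464.6  82.5  46.8] rpy [ 3.1 -0.   0.3] q7 -0.65 t 20.4 F [-0.3 -0.2 -1.8] w 0.671 g 43
az -1.219 then dx -148.6 dy 167.3 dz -113.2
```

```bash
python3 -m inch '[{"dx":0,"dy":0,"dz":-6,"ax":0,"ay":0,"az":0,"claw":0.4},{"dx":0,"dy":0,"dz":-14,"ax":0,"ay":0,"az":-0.135,"claw":0.4},{"dx":0,"dy":0,"dz":-15,"ax":0,"ay":0,"az":-0.135,"claw":0.4},{"dx":0,"dy":0,"dz":-15,"ax":0,"ay":0,"az":-0.135,"claw":0.4},{"dx":0,"dy":0,"dz":-15,"ax":0,"ay":0,"az":-0.135,"claw":0.4},{"dx":0,"dy":0,"dz":-15,"ax":0,"ay":0,"az":-0.135,"claw":0.4},{"dx":0,"dy":0,"dz":-15,"ax":0,"ay":0,"az":-0.135,"claw":0.4},{"dx":0,"dy":0,"dz":-15,"ax":0,"ay":0,"az":-0.135,"claw":0.4},{"dx":0,"dy":0,"dz":-3,"ax":0,"ay":0,"az":-0.135,"claw":0.4},{"dx":0,"dy":0,"dz":0,"ax":0,"ay":0,"az":-0.139,"claw":0.4},{"dx":-9,"dy":10,"dz":0,"ax":0,"ay":0,"az":0,"claw":0.4},{"dx":-24,"dy":27,"dz":0,"ax":0,"ay":0,"az":0,"claw":0.4},{"dx":-30,"dy":34,"dz":0,"ax":0,"ay":0,"az":0,"claw":0.4},{"dx":-30,"dy":34,"dz":0,"ax":0,"ay":0,"az":0,"claw":0.4},{"dx":-30,"dy":34,"dz":0,"ax":0,"ay":0,"az":0,"claw":0.4},{"dx":-18,"dy":20,"dz":0,"ax":0,"ay":0,"az":0,"claw":0.4},{"dx":-7,"dy":8,"dz":0,"ax":0,"ay":0,"az":0,"claw":0.4},{"dx":0,"dy":0,"dz":0,"ax":0,"ay":0,"az":0,"claw":0.4},{"dx":0,"dy":0,"dz":0,"ax":0,"ay":0,"az":0,"claw":0.4}]'
python3 -c "
from h import *
go(625.3,-73.5,92,1.529)
b=robot.get_image('scene')[:,:,::-1]
cv2.imwrite('pics/s5.png',b)
"
```

```text
t: 22.3
eef_pos: [623.7, -71.9, 158.9]
ee_rot: [-3.14, -0.0, 1.528]
wrist_force: [-0.2, -0.0, -3.0]
gripper_width: 0.671
grip_force: 43.5
pos [623.7 -71.9 158.9] rpy [-3.1 -0.   1.5] q7 0.24 t 22.3 F [-0.2 -0.  -3. ] w 0.671 g 43
az -0.001 then dx -1.6 dy 1.7 dz 66.9
```

```bash
python3 -m inch '[{"dx":-1.5,"dy":1.2,"dz":15,"ax":0,"ay":0,"az":0,"claw":0.4},{"dx":0,"dy":0,"dz":25,"ax":0,"ay":0,"az":0,"claw":0.4},{"dx":0,"dy":0,"dz":18,"ax":0,"ay":0,"az":0,"claw":0.4},{"dx":0,"dy":0,"dz":9,"ax":0,"ay":0,"az":0,"claw":0.4},{"dx":0,"dy":0,"dz":0,"ax":0,"ay":0,"az":0,"claw":0.4},{"dx":0,"dy":0,"dz":0,"ax":0,"ay":0,"az":0,"claw":0.4}]'
python3 -m inch '[{"dx":0,"dy":0,"dz":4,"ax":0,"ay":0,"az":0,"claw":0.4},{"dx":0,"dy":0,"dz":4,"ax":0,"ay":0,"az":0,"claw":0.4},{"dx":0,"dy":0,"dz":3,"ax":0,"ay":0,"az":0,"claw":0.4},{"dx":0,"dy":0,"dz":0,"ax":0,"ay":0,"az":0,"claw":0.4}]'
```

```text
t: 22.95
eef_pos: [626.0, -74.0, 92.4]
ee_rot: [3.142, 0.0, 1.529]
wrist_force: [-0.6, -0.0, -1.9]
gripper_width: 0.668
grip_force: 43.4
t: 23.35
eef_pos: [625.8, -74.1, 81.0]
ee_rot: [-3.141, -0.0, 1.529]
wrist_force: [0.1, 0.5, -1.8]
gripper_width: 0.668
grip_force: 43.5
```

```bash
python3 -m inch '[{"dx":0,"dy":-0.4,"dz":3,"ax":0,"ay":0,"az":0,"claw":0.4},{"dx":0,"dy":0,"dz":3,"ax":0,"ay":0,"az":0,"claw":0.4},{"dx":0,"dy":0,"dz":2.5,"ax":0,"ay":0,"az":0,"claw":0.4},{"dx":0,"dy":0,"dz":1,"ax":0,"ay":0,"az":0,"claw":0.4},{"dx":0,"dy":0,"dz":1,"ax":0,"ay":0,"az":0,"claw":0.4},{"dx":0,"dy":0,"dz":0,"ax":0,"ay":0,"az":0,"claw":0.4}]'
```

```text
t: 23.95
eef_pos: [625.4, -74.1, 71.7]
ee_rot: [3.142, -0.001, 1.529]
wrist_force: [-3.5, 1.7, 8.9]
gripper_width: 0.671
grip_force: 44.7
```

```bash
python3 -m inch '[{"dx":0,"dy":0,"dz":-1,"ax":0,"ay":0,"az":0,"claw":0.75},{"dx":0,"dy":0,"dz":0,"ax":0,"ay":0,"az":0,"claw":0.85},{"dx":0,"dy":0,"dz":0,"ax":0,"ay":0,"az":0,"claw":1},{"dx":0,"dy":0,"dz":0,"ax":0,"ay":0,"az":0,"claw":1},{"dx":0,"dy":0,"dz":-10,"ax":0,"ay":0,"az":0,"claw":1},{"dx":0,"dy":0,"dz":-25,"ax":0,"ay":0,"az":0,"claw":1},{"dx":0,"dy":0,"dz":-30,"ax":0,"ay":0,"az":0,"claw":1},{"dx":0,"dy":0,"dz":-35,"ax":0,"ay":0,"az":0,"claw":1},{"dx":0,"dy":0,"dz":0,"ax":0,"ay":0,"az":-0.146,"claw":1},{"dx":0,"dy":0,"dz":0,"ax":0,"ay":0,"az":-0.146,"claw":1},{"dx":0,"dy":0,"dz":0,"ax":0,"ay":0,"az":-0.146,"claw":1},{"dx":0,"dy":0,"dz":0,"ax":0,"ay":0,"az":-0.146,"claw":1},{"dx":0,"dy":0,"dz":0,"ax":0,"ay":0,"az":-0.146,"claw":1},{"dx":0,"dy":0,"dz":0,"ax":0,"ay":0,"az":-0.146,"claw":1},{"dx":0,"dy":0,"dz":0,"ax":0,"ay":0,"az":-0.146,"claw":1},{"dx":0,"dy":0,"dz":0,"ax":0,"ay":0,"az":-0.146,"claw":1},{"dx":0,"dy":0,"dz":0,"ax":0,"ay":0,"az":-0.146,"claw":1},{"dx":0,"dy":0,"dz":0,"ax":0,"ay":0,"az":-0.143,"claw":1},{"dx":0,"dy":0,"dz":0,"ax":0,"ay":0,"az":0,"claw":1}]'
python3 -m inch '[{"dx":12,"dy":16,"dz":0,"ax":0,"ay":0,"az":0,"claw":1},{"dx":23,"dy":32,"dz":0,"ax":0,"ay":0,"az":0,"claw":1},{"dx":27,"dy":38,"dz":0,"ax":0,"ay":0,"az":0,"claw":1},{"dx":27,"dy":38,"dz":0,"ax":0,"ay":0,"az":0,"claw":1},{"dx":27,"dy":38,"dz":0,"ax":0,"ay":0,"az":0,"claw":1},{"dx":27,"dy":38,"dz":0,"ax":0,"ay":0,"az":0,"claw":1},{"dx":27,"dy":38,"dz":0,"ax":0,"ay":0,"az":0,"claw":1},{"dx":26,"dy":36,"dz":0,"ax":0,"ay":0,"az":0,"claw":1},{"dx":18,"dy":23,"dz":0,"ax":0,"ay":0,"az":0,"claw":1},{"dx":7,"dy":10,"dz":0,"ax":0,"ay":0,"az":0,"claw":1},{"dx":0,"dy":0,"dz":0,"ax":0,"ay":0,"az":0,"claw":1},{"dx":0,"dy":0,"dz":0,"ax":0,"ay":0,"az":0,"claw":1}]'
python3 -c "
from h import *
go(454.5,263,46,2.986)
t=lambda u,v,z:ray('top',(130+u/3.6,145+v/3.6),z)[:2]
print('purple',t(175,352,20),t(135,362,108),t(190,395,100))
for n,(r0,r1,c0,c1) in dict(scene=(80,230,145,345),top=(130,280,130,350)).items():
    a=robot.get_image(n)[:,:,::-1][r0:r1,c0:c1]
    cv2.imwrite(f'pics/{n}6.png',cv2.resize(a,(800,600) if n=='scene' else (800,545),interpolation=2))"
```

```text
t: 25.85
eef_pos: [625.5, -74.7, 172.4]
ee_rot: [-3.141, 0.0, 2.987]
wrist_force: [-0.2, 0.6, -0.3]
gripper_width: 0.998
grip_force: 0.0
t: 27.05
eef_pos: [455.1, 262.5, 171.9]
ee_rot: [-3.141, 0.0, 2.984]
wrist_force: [0.2, -0.9, -0.0]
gripper_width: 1.001
grip_force: 0.0
pos [455.1 262.5 171.9] rpy [-3.1  0.   3. ] q7 0.70 t 27.1 F [ 0.2 -0.9 -0. ] w 1.001 g 0
az -0.002 then dx 0.7 dy 0.4 dz 125.9
purple [409.8 185.5] [394.2 195.9] [373.9 153.6]
```

View pics/scene6.png

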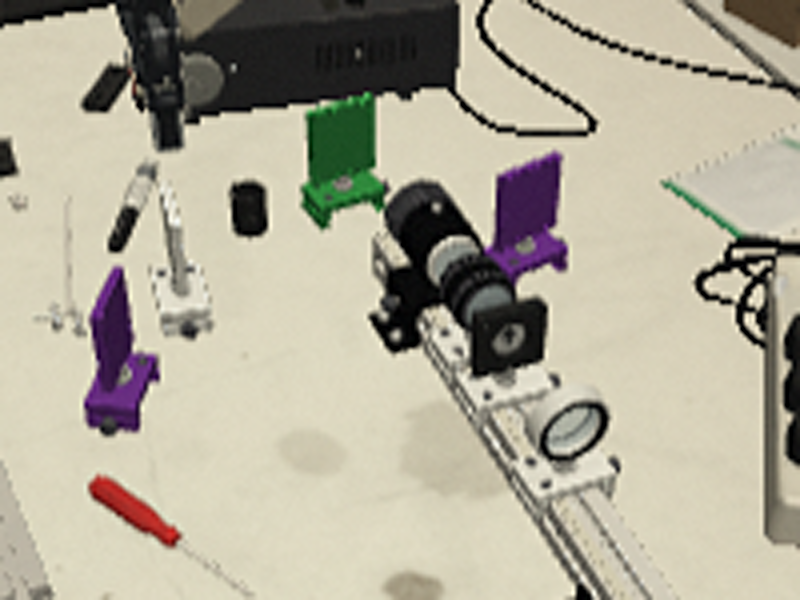

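View pics/top6.png

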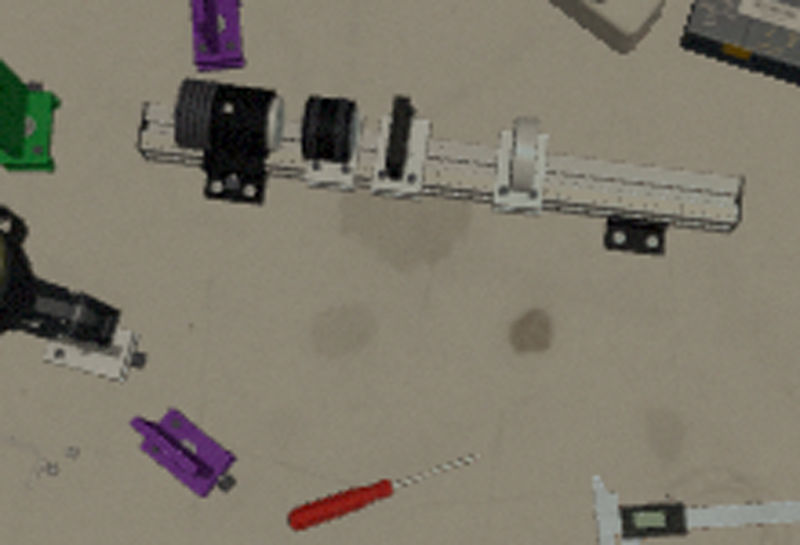

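The three riders stand seated on the rail in the right order, and the fingers hover over the screen. I'll measure the spacings from the foot edges (rows 190–205) and grip the screen.

```bash
python3 -m inch '[{"dx":1,"dy":0,"dz":20,"ax":0,"ay":0,"az":0,"claw":1},{"dx":0,"dy":0,"dz":30,"ax":0,"ay":0,"az":0,"claw":1},{"dx":0,"dy":0,"dz":30,"ax":0,"ay":0,"az":0,"claw":1},{"dx":0,"dy":0,"dz":25,"ax":0,"ay":0,"az":0,"claw":1},{"dx":0,"dy":0,"dz":15,"ax":0,"ay":0,"az":0,"claw":1},{"dx":0,"dy":0,"dz":5,"ax":0,"ay":0,"az":0,"claw":1},{"dx":0,"dy":0,"dz":0,"ax":0,"ay":0,"az":0,"claw":0.8},{"dx":0,"dy":0,"dz":0,"ax":0,"ay":0,"az":0,"claw":0.5},{"dx":0,"dy":0,"dz":0,"ax":0,"ay":0,"az":0,"claw":0.5},{"dx":0,"dy":0,"dz":0,"ax":0,"ay":0,"az":0,"claw":0.5}]' 40
python3 -c "
from h import *
go(621.2,-173.5,170,1.529)
t=lambda u,v,z:ray('top',(130+u/3.636,130+v/3.636),z)[:2]
for a,b,v in((308,353,184),(374,420,190),(496,545,208)): print(t(a,v,48),t(b,v,48),(t(a,v,48)+t(b,v,48))/2)
print('lamp foot',t(205,185,40),t(265,190,40))"
```

```text
t: 28.15
eef_pos: [454.3, 263.4, 47.6]
ee_rot: [3.141, 0.001, 2.985]
wrist_force: [0.9, -1.5, 1.8]
gripper_width: 0.719
grip_force: 44.7
pos [454.3 263.4  47.6] rpy [3.1 0.  3. ] q7 0.66 t 28.1 F [ 0.9 -1.5  1.8] w 0.719 g 45
az 1.456 then dx -429.6 dy 185.0 dz -122.4
[598.3  97.5] [601.4  61.1] [599.9  79.3]
[597.9  43.6] [601.1   6.3] [599.5  24.9]
[591.5 -56.4] [594.9 -96. ] [593.2 -76.2]
lamp foot [592.1 182.4] [592.2 133. ]
```

```bash
python3 -m inch '[{"dx":0,"dy":0,"dz":-6,"ax":0,"ay":0,"az":0,"claw":0.5},{"dx":0,"dy":0,"dz":-14,"ax":0,"ay":0,"az":0,"claw":0.5},{"dx":0,"dy":0,"dz":-18,"ax":0,"ay":0,"az":0.146,"claw":0.5},{"dx":0,"dy":0,"dz":-18,"ax":0,"ay":0,"az":0.146,"claw":0.5},{"dx":0,"dy":0,"dz":-18,"ax":0,"ay":0,"az":0.146,"claw":0.5},{"dx":0,"dy":0,"dz":-18,"ax":0,"ay":0,"az":0.146,"claw":0.5},{"dx":0,"dy":0,"dz":-18,"ax":0,"ay":0,"az":0.146,"claw":0.5},{"dx":0,"dy":0,"dz":-15,"ax":0,"ay":0,"az":0.146,"claw":0.5},{"dx":0,"dy":0,"dz":-8,"ax":0,"ay":0,"az":0.146,"claw":0.5},{"dx":0,"dy":0,"dz":0,"ax":0,"ay":0,"az":0.146,"claw":0.5},{"dx":0,"dy":0,"dz":0,"ax":0,"ay":0,"az":0.146,"claw":0.5},{"dx":0,"dy":0,"dz":0,"ax":0,"ay":0,"az":0.142,"claw":0.5},{"dx":0,"dy":0,"dz":0,"ax":0,"ay":0,"az":0,"claw":0.5}]'
python3 -m inch '[{"dx":-13,"dy":6,"dz":0,"ax":0,"ay":0,"az":0,"claw":0.5},{"dx":-28,"dy":12,"dz":0,"ax":0,"ay":0,"az":0,"claw":0.5},{"dx":-39,"dy":16.5,"dz":0,"ax":0,"ay":0,"az":0,"claw":0.5},{"dx":-39,"dy":16.5,"dz":0,"ax":0,"ay":0,"az":0,"claw":0.5},{"dx":-39,"dy":16.5,"dz":0,"ax":0,"ay":0,"az":0,"claw":0.5},{"dx":-39,"dy":16.5,"dz":0,"ax":0,"ay":0,"az":0,"claw":0.5},{"dx":-39,"dy":16.5,"dz":0,"ax":0,"ay":0,"az":0,"claw":0.5},{"dx":-39,"dy":16.5,"dz":0,"ax":0,"ay":0,"az":0,"claw":0.5},{"dx":-39,"dy":16.5,"dz":0,"ax":0,"ay":0,"az":0,"claw":0.5},{"dx":-39,"dy":16.5,"dz":0,"ax":0,"ay":0,"az":0,"claw":0.5},{"dx":-39,"dy":16.5,"dz":0,"ax":0,"ay":0,"az":0,"claw":0.5},{"dx":-27,"dy":12,"dz":0,"ax":0,"ay":0,"az":0,"claw":0.5},{"dx":-12,"dy":6,"dz":0,"ax":0,"ay":0,"az":0,"claw":0.5},{"dx":0,"dy":0,"dz":0,"ax":0,"ay":0,"az":0,"claw":0.5},{"dx":0,"dy":0,"dz":0,"ax":0,"ay":0,"az":0,"claw":0.5}]'
python3 -c "
from h import *
go(621,-175,92,1.529)"
```

```text
t: 29.45
eef_pos: [453.3, 263.8, 180.1]
ee_rot: [-3.141, -0.0, 1.528]
wrist_force: [-0.4, 0.9, -4.2]
gripper_width: 0.719
grip_force: 44.8
t: 30.95
eef_pos: [619.8, -174.1, 179.5]
ee_rot: [-3.141, -0.001, 1.531]
wrist_force: [0.3, 0.9, -4.3]
gripper_width: 0.717
grip_force: 44.8
pos [ 619.8 -174.1  179.5] rpy [-3.1 -0.   1.5] q7 0.40 t 30.9 F [ 0.3  0.9 -4.3] w 0.717 g 45
az 0.002 then dx -0.9 dy 1.2 dz 87.5
```

```bash
python3 -m inch '[{"dx":-1,"dy":1,"dz":15,"ax":0,"ay":0,"az":0,"claw":0.5},{"dx":0,"dy":0,"dz":25,"ax":0,"ay":0,"az":0,"claw":0.5},{"dx":0,"dy":0,"dz":25,"ax":0,"ay":0,"az":0,"claw":0.5},{"dx":0,"dy":0,"dz":15,"ax":0,"ay":0,"az":0,"claw":0.5},{"dx":0,"dy":0,"dz":7,"ax":0,"ay":0,"az":0,"claw":0.5},{"dx":0,"dy":0,"dz":0,"ax":0,"ay":0,"az":0,"claw":0.5},{"dx":0,"dy":0,"dz":0,"ax":0,"ay":0,"az":0,"claw":0.5}]'
python3 -m inch '[{"dx":0,"dy":0,"dz":4,"ax":0,"ay":0,"az":0,"claw":0.5},{"dx":0,"dy":0,"dz":4,"ax":0,"ay":0,"az":0,"claw":0.5},{"dx":0,"dy":0,"dz":3,"ax":0,"ay":0,"az":0,"claw":0.5},{"dx":0,"dy":0,"dz":0,"ax":0,"ay":0,"az":0,"claw":0.5}]'
```

```text
t: 31.65
eef_pos: [622.0, -175.7, 93.4]
ee_rot: [3.141, 0.0, 1.53]
wrist_force: [0.5, 0.1, -3.3]
gripper_width: 0.719
grip_force: 44.9
t: 32.05
eef_pos: [621.3, -175.6, 81.5]
ee_rot: [-3.141, -0.0, 1.53]
wrist_force: [-0.4, -0.0, -3.6]
gripper_width: 0.724
grip_force: 44.9
```

```bash
python3 -m inch '[{"dx":0,"dy":-0.3,"dz":3,"ax":0,"ay":0,"az":0,"claw":0.5},{"dx":0,"dy":0,"dz":3,"ax":0,"ay":0,"az":0,"claw":0.5},{"dx":0,"dy":0,"dz":2.5,"ax":0,"ay":0,"az":0,"claw":0.5},{"dx":0,"dy":0,"dz":1,"ax":0,"ay":0,"az":0,"claw":0.5},{"dx":0,"dy":0,"dz":0,"ax":0,"ay":0,"az":0,"claw":0.5}]'
```

```text
t: 32.55
eef_pos: [621.2, -175.6, 72.7]
ee_rot: [3.142, -0.0, 1.53]
wrist_force: [-2.3, 0.5, 2.4]
gripper_width: 0.717
grip_force: 45.4
```

Touching down at 72.7 as expected. I'll press slightly more, release, and retreat to where the cameras see the line.

```bash
python3 -m inch '[{"dx":0,"dy":0,"dz":1,"ax":0,"ay":0,"az":0,"claw":0.5},{"dx":0,"dy":0,"dz":0,"ax":0,"ay":0,"az":0,"claw":0.5},{"dx":0,"dy":0,"dz":-0.7,"ax":0,"ay":0,"az":0,"claw":0.8},{"dx":0,"dy":0,"dz":0,"ax":0,"ay":0,"az":0,"claw":0.9},{"dx":0,"dy":0,"dz":0,"ax":0,"ay":0,"az":0,"claw":1},{"dx":0,"dy":0,"dz":0,"ax":0,"ay":0,"az":0,"claw":1},{"dx":0,"dy":0,"dz":-8,"ax":0,"ay":0,"az":0,"claw":1},{"dx":0,"dy":0,"dz":-20,"ax":0,"ay":0,"az":0,"claw":1},{"dx":0,"dy":0,"dz":-30,"ax":0,"ay":0,"az":0,"claw":1},{"dx":0,"dy":0,"dz":-40,"ax":0,"ay":0,"az":0,"claw":1},{"dx":0,"dy":0,"dz":-40,"ax":0,"ay":0,"az":0,"claw":1},{"dx":-40,"dy":0,"dz":0,"ax":0,"ay":0,"az":0,"claw":1},{"dx":-45,"dy":0,"dz":0,"ax":0,"ay":0,"az":0,"claw":1},{"dx":-45,"dy":0,"dz":0,"ax":0,"ay":0,"az":0,"claw":1},{"dx":-45,"dy":0,"dz":0,"ax":0,"ay":0,"az":0,"claw":1},{"dx":-45,"dy":0,"dz":0,"ax":0,"ay":0,"az":0,"claw":1},{"dx":-20,"dy":0,"dz":0,"ax":0,"ay":0,"az":0,"claw":1},{"dx":0,"dy":0,"dz":0,"ax":0,"ay":0,"az":0,"claw":1}]'
python3 -c "
from h import *
c=[]
for n,(r0,r1,c0,c1) in dict(scene=(100,260,225,335),top=(140,220,160,350)).items():
    a=robot.get_image(n)[:,:,::-1][r0:r1,c0:c1]
    c.append(cv2.resize(a,(412,600) if n=='scene' else (760,320),interpolation=2))
cv2.imwrite('pics/s7.png',c[0]);cv2.imwrite('pics/t7.png',c[1])"
```

```text
t: 34.35
eef_pos: [609.6, -419.7, 210.3]
ee_rot: [-3.141, 0.002, 1.525]
wrist_force: [0.6, 0.2, -0.3]
gripper_width: 1.001
grip_force: 0.0
```

View pics/s7.png

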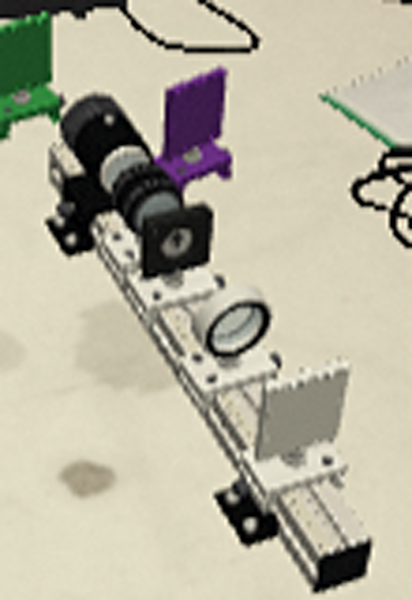

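View pics/t7.png

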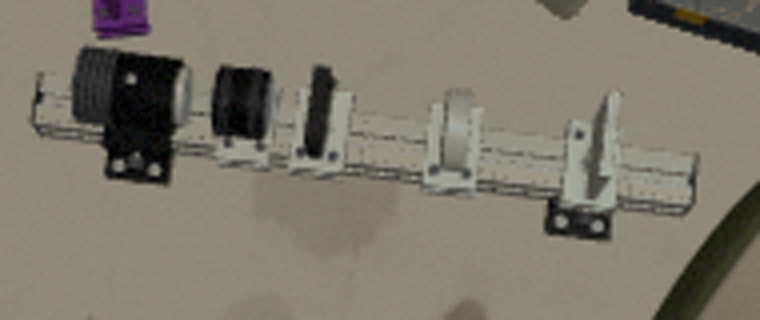

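All four riders are upright and down on the rail in the right order, with the screen about 100 mm beyond the lens (feet at columns 450 and 590 of the ×4 top crop). Handing in.

```bash
python3 -c "
from plant import robot
print(robot.close_job())"
```

```text
the job is handed in; nothing more can be done
None
```

The projection line is built and the job is handed in: condenser, slide, lens and screen sit on the rail in that order, upright and fully down in the last pictures, with slide–lens and lens–screen each measured at about 100 mm; the hand-in gave no verdict, and I never moved near the bottle or lens tube but took no final position check of either.

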